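Unstack the cut solar-cell packs into their carriers

ROBOT

A 6-joint arm with a two-finger parallel gripper is mounted at the origin on the work surface. World frame = base frame: x ahead of the robot, y to its left, z up, the work surface at z = 0. Lengths are in m, angles in rad, forces in N, time in s.
With the tool pointing down it reaches from about 0.375 to 0.975 m from the base axis. Payload 3.8 kg.
Tool frame: the origin (TCP) lies midway between the tips of the shut fingers; the grasp point (between the pads) lies 19 mm behind it (bot.grip_point_offset is the z of the grasp point in the tool frame, in m); z points along the fingers, y is the line along which they close (so a half turn about z gives the same grasp; the last joint's range is limited). The gripper opens to 85 mm and grips with 20 to 120 N. Pads are 22 mm wide; open, the fingers measure 114 mm over their backs; the gripper's body (76 mm by 85 mm) begins 54 mm behind the grasp point. The pads swing forward as they close: fully open they stand 13 mm farther back than shut.
Start: joints at [1.275, 0.264, 1.604, -0, 1.274, -0.037], TCP at [0.173, 0.653, 0.231] pointing down, gripper open.
Joint ranges: [-2.63, 2.63], [-0.94, 2.18], [0.31, 2.57], [-1.31, 4.45], [0, 2.66], [-2.55, 2.55]. Speed limits (rad/s): [2.57, 2.57, 3.14, 3.14, 3.14, 3.14].

INTERFACE

Orientations are given as a rotation vector (axis times angle).
In Python, from workcell import sensors, optics, order, bot gives the robot as it stands.
- The arm moves only by the tool play_rows, never from a script. Its argument "commands" is a list of rows, each a list of 6 numbers: the shift along the tool's x, y, z in cm, then the turn, a rotation vector about the tool's x, y, z in rad. In form: [[dx, dy, dz, wx, wy, wz], ...]. A call has 1 to 5 rows; each row shifts and turns the commanded pose from where the row before left it, along the tool's axes as they then stand; what a row does not reach is not made up. A row lasts 1/12 s, in which the tool goes at most 41.7 mm and 7.16 degrees, less where a joint would pass 70% of its speed; a pose out of reach is approached as far as the arm can. A call with a gripper value outside its range is refused whole. "grip" is the closure, from 0 (fully open) to 1 (shut), set as the call begins (left out, the last holds). The fingers move at their own pace and stop on an object; "force" is the grip in N (left out, the last holds). Time passes only in rows, so rows that do not move let the fingers close. It gives the time, the measured TCP pose, the force, the opening and the grip force at its end, in the units of the state.
- sensors.read_state(): the state, without advancing time (a new reading comes with each control period).
- optics.read_camera(name): name is "side" or "top"; returns the picture (480x640x3 uint8, red, green, blue); there is no depth.
- optics.camera_info(name): a dict with "mtx" (3x3 intrinsics, pixels), "R" (3x3) and "t" (3): a world point X has camera coordinates R X + t. Camera axes: x right, y down, z forward; pixel columns grow to the right and rows downward; lengths in m; the calibration is good to about 2 mm. A picture is of the moment at which its call begins. camera_info takes no time and is no camera call.
- order.finish_job(): hands the job in; it is judged then, once.
The state is a dict: "time": time; "q": joint angles; "joint_vel": joint speeds; "joint_torque": joint torques, N m; "tool_pos": TCP position; "tcp_rot": TCP orientation; "wrist_force": force on the tool from outside, world axes, zero at the start; "torque": the same for the moment, N m; "width": opening from 0.0 (shut) to 1.0 (fully open); "grip_force": force on a finger pad.
Only numpy, scipy, OpenCV 4.12 (cv2) and the standard library are available. Lean on these libraries where they do the work, as an engineer would, in place of code of your own. Each camera call takes 0.05 s, during which the arm holds its last target. There are 200 camera calls.

TASK

Take the two piles of cut solar-cell packs apart and put each of the four packs into the carrier that fits its size: lying flat on the plate, in line with it, between its two end stops and centred across its width. The cells are brittle, so keep the packs level and set them down gently; leave the spray bottle and the tape roll where they are.

Things in the scene. Friction and masses are not known exactly. Their poses are not given: they have to be found in the camera images.
- long_pack: long pack of cut solar cells: a rigid dark-blue rectangular block with thin silver lines along its top and a pale rim round the top, 156 mm long (its x) by 52 mm wide (its y) by 30 mm high, roughly 570 g; origin at the centre of its underside, z up; lower pack of one pile: stands on the table at the start with either the narrow or the square pack on top of it
- medium_pack: medium pack of cut solar cells: a rigid dark-blue rectangular block with thin silver lines along its top and a pale rim round the top, 104 mm long (its x) by 52 mm wide (its y) by 30 mm high, roughly 380 g; origin at the centre of its underside, z up; lower pack of the other pile: stands on the table at the start with either the narrow or the square pack on top of it
- narrow_pack: narrow pack of cut solar cells: a rigid dark-blue rectangular block with thin silver lines along its top and a pale rim round the top, 78 mm long (its x) by 39 mm wide (its y) by 30 mm high, roughly 220 g; origin at the centre of its underside, z up; starts on top of the long or the medium pack (either)
- square_pack: small square pack of cut solar cells: a rigid dark-blue rectangular block with thin silver lines along its top and a pale rim round the top, 52 mm long (its x) by 52 mm wide (its y) by 30 mm high, roughly 190 g; origin at the centre of its underside, z up; starts on top of the long or the medium pack (either)
- long_carrier: carrier for the long pack: grey plastic plate fixed to the table, 188 mm long (its x) by 60 mm wide (its y), 6 mm thick, with a 6 mm thick end stop at each end, whose top is 22 mm above the table; 176 mm clear between the stops, long sides open so that fingers can pass beside the pack; origin at the centre of its underside at table height, z up
- medium_carrier: carrier for the medium pack: grey plastic plate fixed to the table, 136 mm long (its x) by 60 mm wide (its y), 6 mm thick, with a 6 mm thick end stop at each end, whose top is 22 mm above the table; 124 mm clear between the stops, long sides open so that fingers can pass beside the pack; origin at the centre of its underside at table height, z up
- narrow_carrier: carrier for the narrow pack: grey plastic plate fixed to the table, 110 mm long (its x) by 47 mm wide (its y), 6 mm thick, with a 6 mm thick end stop at each end, whose top is 22 mm above the table; 98 mm clear between the stops, long sides open so that fingers can pass beside the pack; origin at the centre of its underside at table height, z up
- square_carrier: carrier for the square pack: grey plastic plate fixed to the table, 84 mm long (its x) by 60 mm wide (its y), 6 mm thick, with a 6 mm thick end stop at each end, whose top is 22 mm above the table; 72 mm clear between the stops, long sides open so that fingers can pass beside the pack; origin at the centre of its underside at table height, z up
- spray_bottle: bystander: white spray bottle with a red trigger, standing, about 84 mm across and 232 mm high; origin at the centre of its underside
- tape_roll: bystander: roll of yellow tape lying flat, 96 mm across, 30 mm high; origin at the centre of its underside
There are look-alikes about, which are no part of the job. What is shaped like the long_pack but green or orange is not meant.

How it is judged:
By the outcome, as a careful person would: the job done as asked, in the order asked, and still so for the second after the job is handed in, with the robot touching nothing.
It also fails if it takes over 120 s, if anything falls off the work surface, if the arm or the gripper's body presses on something with over 40 N, if the wrist force passes 120 N, or if a joint passes its speed limit or range.

## Working session

There is one attempt and no reset: what is moved stays moved. The work goes in short steps, Python scripts to look and compute and a tool call to move; the robot and the scene stay as the last step left them, time stands still between calls to the robot, and variables do not carry over. Pictures are saved under pics/ and viewed, at most 14 in all, crops included, and the job is handed in when it is done.

Besides the shell and the picture viewer there is one more tool, called after "Call:" as name(argument=value, ...), one argument or row to a line, values as JSON. play_rows: Moves the arm, as the interface text tells. Its arguments: {"type":"object","properties":{"commands":{"type":"array","items":{"type":"array","items":{"type":"number"}}},"grip":{"type":"number"},"force":{"type":"number"}},"required":["commands"]}

```bash
mkdir -p pics; ls; python3 - <<'E'
from workcell import sensors, optics, order, bot
import cv2
for n in("top","side"):
    im=optics.read_camera(n); cv2.imwrite(f"pics/{n}0.png",im[:,:,::-1])
    c=optics.camera_info(n); print(n,c["mtx"],-c["R"].T@c["t"],c["R"])
print(sensors.read_state())
E
```

```text
pics
top [[561.43872778   0.         324.34299443]
 [  0.         561.43872778 231.9934449 ]
 [  0.           0.           1.        ]] [0.45666856 0.09548967 1.47260522] [[-0.01924375 -0.99980509 -0.00441159]
 [-0.99414902  0.01960359 -0.1062235 ]
 [ 0.10628928  0.00234164 -0.99433249]]
side [[448.63218335   0.         316.30343224]
 [  0.         448.63218335 238.95502178]
 [  0.           0.           1.        ]] [ 0.16900159 -0.40058306  0.79377946] [[ 0.78015483 -0.6254902   0.01097452]
 [-0.45128452 -0.57484927 -0.68256179]
 [ 0.43324441  0.52755125 -0.73074548]]
{'time': 0.1, 'q': array([ 1.27507640e+00,  2.64678545e-01,  1.60526850e+00,  8.48302553e-06,
        1.27373103e+00, -3.68697218e-02]), 'joint_vel': array([-5.95816685e-05, -4.62706545e-04, -2.44522681e-03, -1.60675305e-03,
       -1.69416862e-03, -6.61925951e-04]), 'joint_torque': array([ 9.72555717e-04, -5.16716158e+01, -3.68586910e+01, -6.63882201e-05,
        6.54671996e-03, -2.66595441e-05]), 'tool_pos': array([0.1725586 , 0.65186155, 0.23006928]), 'tcp_rot': array([-0.40542484, -3.11496478,  0.00322812]), 'wrist_force': array([ 0.27317966,  0.0840475 , -0.38226778]), 'torque': array([ 0.01605775, -0.00367492, -0.03359946]), 'grip_force': 0.0, 'width': 1.001605052660503}
```

View pics/top0.png

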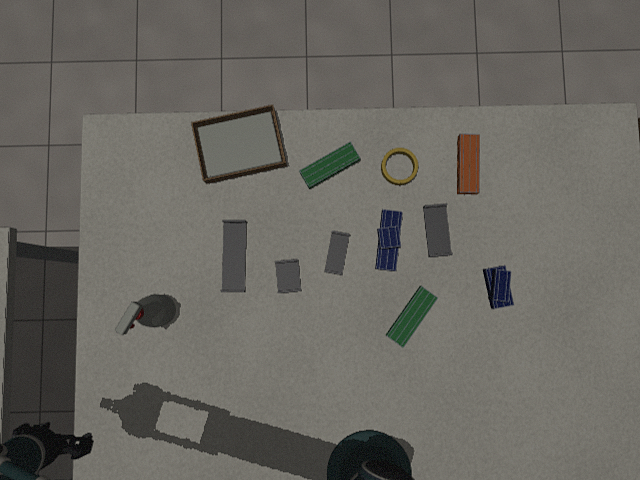

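View pics/side0.png

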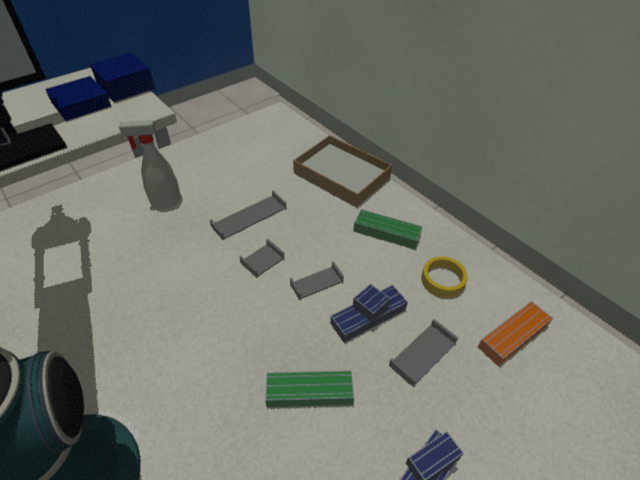

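Candidates in top view:
- Long pile: (389,240), with the square pack on top.
- Medium pile: (498,287), with the narrow pack on top.
- Look-alikes: green (330,165) and (411,316), orange (468,164). Not wanted.
- Carriers: long (234,256), square (288,276), narrow (337,253), medium (437,230).

I choose the two blue piles and check them in one close crop.

```bash
cat > h.py <<'E'
from workcell import sensors, optics, order, bot
import cv2, numpy as np
def ray(name,uv,z):
    c=optics.camera_info(name); R=c["R"]; C=-R.T@c["t"]
    uv=np.atleast_2d(np.asarray(uv,float))
    d=np.c_[uv,np.ones(len(uv))]@np.linalg.inv(c["mtx"]).T@R
    return C+d*((z-C[2])/d[:,2])[:,None]
def rect(name,cnt,z):
    p=ray(name,cnt.reshape(-1,2),z)[:,:2].astype(np.float32)
    (c,s,a)=cv2.minAreaRect(p*1000)
    if s[0]<s[1]: s=s[::-1]; a+=90
    return np.round(c,1),np.round(s,1),round((a+90)%180-90,1)
E
python3 - <<'E'
from h import *
im=cv2.imread("pics/top0.png")
hsv=cv2.cvtColor(im,cv2.COLOR_BGR2HSV)
for n,uv in dict(long=(234,256),sq=(288,276),nar=(337,253),med=(437,230)).items():
    print(n,hsv[uv[1],uv[0]],hsv[uv[1],uv[0]+25])
S=6
sub=cv2.resize(im,None,fx=S,fy=S,interpolation=cv2.INTER_CUBIC)
h2=cv2.cvtColor(sub,cv2.COLOR_BGR2GRAY)
m=cv2.inRange(h2,70,122)
for n,uv in dict(long=(234,256),sq=(288,276),nar=(337,253),med=(437,230)).items():
    w=np.zeros_like(m); x,y=uv; w[(y-45)*S:(y+45)*S,(x-25)*S:(x+25)*S]=255
    mm=cv2.inRange(h2,0,int((float(h2[y*S,x*S])+165)/2)) & w
    cs,_=cv2.findContours(mm,cv2.RETR_EXTERNAL,cv2.CHAIN_APPROX_NONE)
    c=[c for c in cs if cv2.pointPolygonTest(c,(x*S,y*S),False)>0][0].astype(float)
    c=(c+.5)/S-.5
    print(n,h2[y*S,x*S],h2[y*S,(x+20)*S],rect("top",c,.006))
a=im[200:280,365:415];b=im[255:320,470:525]
A=cv2.resize(a,(375,600),interpolation=cv2.INTER_CUBIC);B=cv2.resize(b,(413,488),interpolation=cv2.INTER_CUBIC)
o=np.zeros((600,790,3),np.uint8);o[:,:375]=A;o[:488,376:789]=B;cv2.imwrite("pics/crop0.png",cv2.convertScaleAbs(o,alpha=1.8))
E
```

```text
long [30  3 76] [ 23  19 119]
sq [ 6 16 80] [ 23  19 124]
nar [30  3 77] [ 25  24 127]
med [30  4 66] [ 22  25 113]
long 74 115 (array([557.1, 337.7]), array([236.7, 130.2]), -0.4)
sq 76 113 (array([502.3, 197.7]), array([233.9, 131. ]), -1.0)
nar 76 117 (array([559.8,  68. ]), array([235.5, 131.5]), -1.1)
med 67 119 (array([ 600.7, -208.6]), array([209.3, 103.6]), -2.6)
```

View pics/crop0.png

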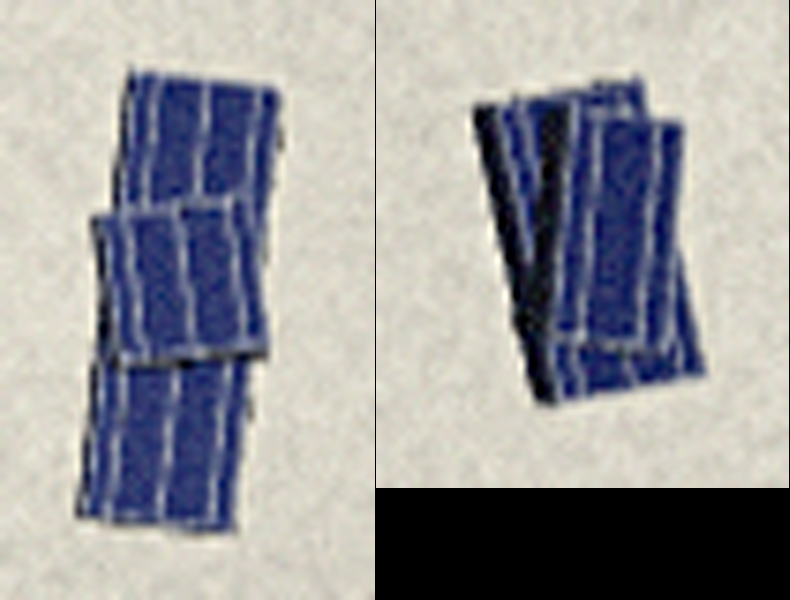

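The crop shows the square pack over the long one, with corners at about (95,217), (243,200), (268,352), (115,362). In the right half, the narrow pack lies over the medium one, shadowed on its left. Next I measure the carriers with a better threshold and take the packs from their corners.

```bash
python3 - <<'E'
from h import *
im=cv2.imread("pics/top0.png"); S=6
g=cv2.cvtColor(cv2.resize(im,None,fx=S,fy=S,interpolation=cv2.INTER_CUBIC),cv2.COLOR_BGR2GRAY)
for n,uv in dict(long=(234,256),sq=(288,276),nar=(337,253),med=(437,230)).items():
    x,y=uv; w=np.zeros_like(g); w[(y-50)*S:(y+50)*S,(x-28)*S:(x+28)*S]=255
    mm=cv2.morphologyEx(cv2.inRange(g,0,94)&w,cv2.MORPH_OPEN,np.ones((9,9)))
    cs,_=cv2.findContours(mm,cv2.RETR_EXTERNAL,cv2.CHAIN_APPROX_NONE)
    c=[c for c in cs if cv2.pointPolygonTest(c,(x*S,y*S),False)>0][0]
    c=(c.astype(float)+.5)/S-.5
    print(n,rect("top",c,.006))
def quad(n,p,o,z):
    uv=(np.array(p,float)+.5)/7.5-.5+o
    w=ray("top",uv,z)[:,:2]*1000
    e=[np.linalg.norm(w[i]-w[i-1]) for i in range(4)]
    ang=[round(np.degrees(np.arctan2(*(w[i]-w[i-1])[::-1]))%180,1) for i in range(4)]
    print(n,w.mean(0).round(1),np.round(e,1),ang)
A=np.array([365,200]);B=np.array([470,255])
quad("square",[(95,217),(243,200),(268,352),(115,362)],A,.06)
quad("long",[(130,72),(280,90),(235,530),(80,518)],A,.03)
B0=np.array([[376,0]])
quad("narrow",np.array([(568,118),(684,122),(672,352),(552,345)])-B0,B,.06)
quad("medium",np.array([(497,103),(642,82),(706,375),(550,402)])-B0,B,.03)
E
```

```text
long (array([556.7, 337.2]), array([190.6,  66.5]), -1.4)
sq (array([500.8, 196. ]), array([88.3, 63.8]), 4.8)
nar (array([558.8,  66.8]), array([113.4,  51.2]), -11.8)
med (array([ 612.9, -197.1]), array([140.9,  65.4]), 3.8)
square [591.1 -63.2] [49.5 50.3 52.  51.6] [np.float64(6.1), np.float64(95.5), np.float64(7.4), np.float64(92.6)]
long [587.5 -66.8] [155.2  52.1 152.9  53.1] [np.float64(172.0), np.float64(81.9), np.float64(172.3), np.float64(84.5)]
narrow [ 463.7 -342.8] [75.8 38.7 76.6 39.8] [np.float64(173.0), np.float64(86.9), np.float64(173.9), np.float64(85.6)]
medium [ 461.9 -345.1] [102.4  50.2 101.   53.9] [np.float64(7.2), np.float64(97.1), np.float64(9.3), np.float64(98.6)]
```

```bash
python3 - <<'E'
from h import *
import scipy.ndimage as nd
g=cv2.cvtColor(cv2.imread("pics/top0.png"),cv2.COLOR_BGR2GRAY).astype(float)
gs=cv2.cvtColor(cv2.imread("pics/side0.png"),cv2.COLOR_BGR2GRAY).astype(float)
def proj(n,P):
    c=optics.camera_info(n); q=(P@c["R"].T+c["t"])@c["mtx"].T; return q[:,:2]/q[:,2:]
C=dict(long=(556.7,337.2,-1.4,188,60),sq=(500.8,196,4.8,84,60),nar=(558.8,66.8,-11.8,110,47),med=(612.9,-197.1,3.8,136,60))
for n,(x,y,a,L,W) in C.items():
    a=np.radians(a); ex=np.array([np.cos(a),np.sin(a)]);ey=np.array([-ex[1],ex[0]])
    for name,G in(("top",g),("side",gs)):
        t=np.arange(-44,45,4.); acc=[]
        for s in np.linspace(-L/2+14,L/2-14,15):
            P=np.array([x,y])+s*ex+t[:,None]*ey
            uv=proj(name,np.c_[P/1000,np.full(len(t),.006)])
            acc.append(nd.map_coordinates(G,[uv[:,1],uv[:,0]],order=1))
        print(n,name,np.mean(acc,0).round().astype(int))
E
```

```text
long top [118 118 120  98  73  75  75  74  75  74  75  75  75  74  74  74  74  74
  74 115 120 119 120]
long side [152 151 130  79  79  89  89  89  88  89  88  89  89  89  89  89  88  89
 107 140 153 154 153]
sq top [119 118 119 115  72  75  75  75  76  75  76  76  76  76  76  76  76  75
  76 108 120 120 118]
sq side [152 153 150 103  78  90  89  90  89  89  90  89  90  90  90  89  89  89
  97 135 153 153 152]
nar top [119 119 120 121 122 108  73  72  73  73  73  73  73  74  73  74  72  83
 120 119 119 118 121]
nar side [154 154 155 155 142  78  85  90  90  90  90  90  90  90  90  90  90 121
 152 154 153 154 154]
med top [116 115 118 117  72  65  67  66  66  66  67  67  67  67  67  67  67  67
  64  96 119 117 117]
med side [151 150 151 148  89  90  90  90  90  90  90  90  89  89  90  90  89  89
  90 138 151 151 150]
```

```bash
cat >> h.py <<'E'
from scipy.spatial.transform import Rotation as Ro
# pack/carrier: x,y mm, yaw deg
T=dict(sq=(591,-63,5.4),sqc=(500.7,196.7,4.8),nar=(463.7,-342.8,-5.8),narc=(559,68.1,-11.8),
 med=(461.9,-345.1,8.3),medc=(612.5,-196.8,3.8),long=(587.5,-66.8,-7.8),longc=(556,337.2,-1.4))
def need(name,z):
    """tool-frame cm after first turning by wz about tool z (and levelling wx, wy)"""
    s=sensors.read_state(); R=Ro.from_rotvec(s["tcp_rot"]); x,y,a=T[name]
    X=R.as_matrix()[:,0]; yaw=np.degrees(np.arctan2(X[1],X[0]))
    a=a+180*round((yaw-a)/180)
    Rt=Ro.from_euler('z',a,degrees=True)*Ro.from_euler('x',180,degrees=True)
    w=(R.inv()*Rt).as_rotvec(); d=np.array([x,y,z])/1000-s["tool_pos"]
    print("t",s["time"],"pos",(s["tool_pos"]*1000).round(1),"yaw",round(yaw,2),"q",s["q"].round(2))
    print("turn",w.round(4),"then shift cm",(Rt.inv().apply(d)*100).round(2),"width",s["width"],"grip",s["grip_force"],"F",s["wrist_force"].round(1))
E
python3 -c "
from h import *
need('sq',330)"
```

```text
t 0.1 pos [172.6 651.9 230.1] yaw 165.17 q [ 1.28  0.26  1.61  0.    1.27 -0.04]
turn [-0.002  -0.0005 -0.3531] then shift cm [-34.93 -75.11  -9.99] width 1.001605052660503 grip 0.0 F [ 0.3  0.1 -0.4]
```

Call:
play_rows(
  commands=[
    [0,0,-3.33,0,0,-0.1175],
    [0,0,-3.33,0,0,-0.1175],
    [0,0,-3.33,0,0,-0.1175],
    [0,0,0,0,0,0],
    [0,0,0,0,0,0],
  ],
  grip=0,
)

```text
time: 0.52
tool_pos: [0.1732, 0.6538, 0.3346]
tcp_rot: [-0.146, 3.136, 0.009]
wrist_force: [-0.2, 0.7, -0.4]
width: 1.0
grip_force: 0.0
```

```bash
python3 -c "
from h import *
need('sq',140)"
```

```text
t 0.5167 pos [173.2 653.8 334.6] yaw -174.66 q [ 1.28  0.22  1.47  0.    1.45 -0.39]
turn [ 0.0054  0.0022 -0.0011] then shift cm [-34.85 -75.3   19.46] width 1.0004081938414078 grip 0.0 F [-0.2  0.7 -0.4]
```

Call:
play_rows(
  commands=[
    [-1.394,-3.012,0,0,0,0],
    [-1.394,-3.012,0,0,0,0],
    [-1.394,-3.012,0,0,0,0],
    [-1.394,-3.012,0,0,0,0],
    [-1.394,-3.012,0,0,0,0],
  ],
)

```text
time: 0.93
tool_pos: [0.2562, 0.5069, 0.3286]
tcp_rot: [0.146, -3.136, 0.005]
wrist_force: [0.6, -0.0, -0.5]
width: 1.001
grip_force: 0.0
```

Call:
play_rows(
  commands=[
    [-1.394,-3.012,0,0,0,0],
    [-1.394,-3.012,0,0,0,0],
    [-1.394,-3.012,0,0,0,0],
    [-1.394,-3.012,0,0,0,0],
    [-1.394,-3.012,0,0,0,0],
  ],
)

```text
time: 1.35
tool_pos: [0.3395, 0.3635, 0.3289]
tcp_rot: [0.146, -3.136, 0.004]
wrist_force: [1.6, -0.6, 0.5]
width: 1.001
grip_force: 0.0
```

Call:
play_rows(
  commands=[
    [-1.394,-3.012,0,0,0,0],
    [-1.394,-3.012,0,0,0,0],
    [-1.394,-3.012,0,0,0,0],
    [-1.394,-3.012,0,0,0,0],
    [-1.394,-3.012,0,0,0,0],
  ],
)

```text
time: 1.77
tool_pos: [0.4228, 0.2203, 0.3291]
tcp_rot: [0.146, -3.135, 0.002]
wrist_force: [1.4, 0.4, -0.0]
width: 1.0
grip_force: 0.0
```

Call:
play_rows(
  commands=[
    [-1.394,-3.012,1.9,0,0,0],
    [-1.394,-3.012,1.9,0,0,0],
    [-1.394,-3.012,1.9,0,0,0],
    [-1.394,-3.012,1.9,0,0,0],
    [-1.394,-3.012,1.9,0,0,0],
  ],
)

```text
time: 2.18
tool_pos: [0.5059, 0.0771, 0.2334]
tcp_rot: [0.145, -3.135, 0.0]
wrist_force: [0.4, 0.7, -0.5]
width: 0.998
grip_force: 0.0
```

Call:
play_rows(
  commands=[
    [-1.394,-3.012,1.9,0,0,0],
    [-1.394,-3.012,1.9,0,0,0],
    [-1.394,-3.012,1.9,0,0,0],
    [-1.394,-3.012,1.9,0,0,0],
    [-1.394,-3.012,1.9,0,0,0],
  ],
)

```text
time: 2.6
tool_pos: [0.589, -0.0659, 0.1381]
tcp_rot: [0.145, -3.135, -0.001]
wrist_force: [0.9, -0.5, 0.3]
width: 0.998
grip_force: 0.0
```

Call:
play_rows(
  commands=[
    [0,0,0,0,0,0],
    [0,0,0,0,0,0],
    [0,0,0,0,0,0],
  ],
)

```text
time: 2.85
tool_pos: [0.5888, -0.0642, 0.1396]
tcp_rot: [0.145, -3.135, -0.002]
wrist_force: [-0.2, -1.2, 0.8]
width: 1.001
grip_force: 0.0
```

```bash
python3 -c "
from h import *
need('sq',28)
im=optics.read_camera('side');cv2.imwrite('pics/s1.png',im[:,:,::-1])"
```

```text
t 2.85 pos [588.8 -64.2 139.6] yaw -174.7 q [-0.15  0.18  1.88  0.    1.08 -1.81]
turn [ 0.0013 -0.0032 -0.0018] then shift cm [-0.23  0.1  11.16] width 1.0013453525858078 grip 0.0 F [-0.2 -1.2  0.8]
```

View pics/s1.png

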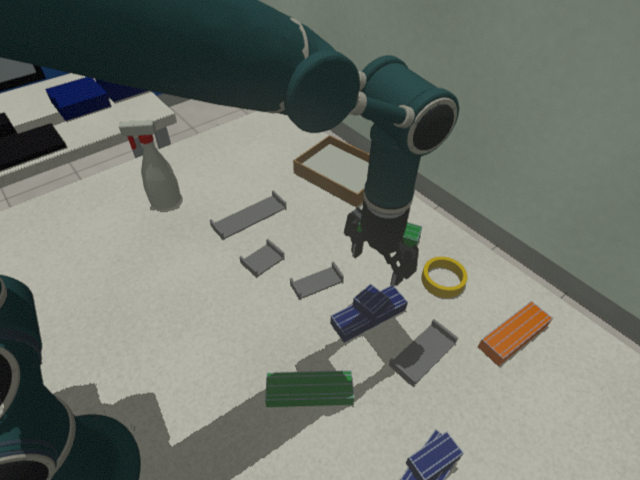

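The gripper hangs over the square pack, with fingers at about (355,235) and (403,268) straddling it at (375,300). I descend and grip.

Call:
play_rows(
  commands=[
    [-0.2,0.1,3,0,0,0],
    [0,0,3,0,0,0],
    [0,0,2.6,0,0,0],
    [0,0,1.5,0,0,0],
    [0,0,1,0,0,0],
  ],
)

```text
time: 3.32
tool_pos: [0.5904, -0.0617, 0.0289]
tcp_rot: [0.15, -3.136, -0.001]
wrist_force: [0.3, -0.2, -0.9]
width: 0.999
grip_force: 0.0
```

Call:
play_rows(
  commands=[
    [0,0,0,0,0,0],
    [0,0,0,0,0,0],
    [0,0,0,0,0,0],
    [0,0,0,0,0,0],
    [0,0,0,0,0,0],
  ],
  grip=1,
  force=30,
)

```text
time: 3.73
tool_pos: [0.5938, -0.0634, 0.0323]
tcp_rot: [-0.147, 3.134, -0.001]
wrist_force: [-0.2, 0.3, 3.5]
width: 0.6
grip_force: 34.1
```

Call:
play_rows(
  commands=[
    [0,0,0,0,0,0],
    [0,0,0,0,0,0],
    [0,0,0,0,0,0],
    [0,0,0,0,0,0],
    [0,0,0,0,0,0],
  ],
)

```text
time: 4.15
tool_pos: [0.5938, -0.0634, 0.0323]
tcp_rot: [-0.147, 3.135, -0.0]
wrist_force: [-0.6, 1.5, 7.4]
width: 0.602
grip_force: 34.4
```

```bash
python3 -c "
from h import *
need('sqc',140)"
```

```text
t 4.15 pos [593.8 -63.4  32.3] yaw -174.64 q [-0.15  0.31  1.94  0.    0.88 -1.81]
turn [-0.0004  0.0035  0.0098] then shift cm [  7.1   26.7  -10.77] width 0.6024122853615578 grip 34.43610370159149 F [-0.6  1.5  7.4]
```

Call:
play_rows(
  commands=[
    [0,0,-0.5,0,0,0],
    [0,0,-1,0,0,0],
    [0,0,-2.5,0,0,0.01],
    [0,0,-3,0,0,0],
    [0,0,-3,0,0,0],
  ],
)

```text
time: 4.57
tool_pos: [0.5907, -0.0634, 0.1305]
tcp_rot: [0.131, -3.136, -0.001]
wrist_force: [0.7, 1.1, -1.5]
width: 0.603
grip_force: 33.3
```

Call:
play_rows(
  commands=[
    [0.4,1.2,-1.0,0,0,0],
    [0.8,3,0,0,0,0],
    [0.9,3.7,0,0,0,0],
    [1,3.8,0,0,0,0],
    [1,3.8,0,0,0,0],
  ],
)

```text
time: 4.98
tool_pos: [0.5363, 0.0892, 0.1396]
tcp_rot: [0.129, -3.138, -0.001]
wrist_force: [0.9, 1.3, -2.0]
width: 0.605
grip_force: 33.4
```

Call:
play_rows(
  commands=[
    [1,3.8,0,0,0,0],
    [1,3.7,0,0,0,0],
    [0.7,2.5,0,0,0,0],
    [0.3,1.2,0,0,0,0],
    [0,0,0,0,0,0],
  ],
)

```text
time: 5.4
tool_pos: [0.4969, 0.1992, 0.1395]
tcp_rot: [0.137, -3.137, -0.001]
wrist_force: [0.1, 0.4, -1.7]
width: 0.603
grip_force: 33.4
```

Call:
play_rows(
  commands=[
    [0,0,0,0,0,0],
    [0,0,0,0,0,0],
    [0,0,0,0,0,0],
  ],
)

```text
time: 5.65
tool_pos: [0.4993, 0.1956, 0.14]
tcp_rot: [0.129, -3.139, 0.001]
wrist_force: [-0.3, -0.1, -1.2]
width: 0.605
grip_force: 33.4
```

```bash
python3 -c "
from h import *
need('sqc',30)
o=[cv2.resize(i,None,fx=4,fy=4,interpolation=cv2.INTER_CUBIC) for i in (optics.read_camera('side')[180:330,180:280],optics.read_camera('top')[180:330,270:370])]
cv2.imwrite('pics/s2.png',np.hstack(o)[:,:,::-1])"
```

```text
t 5.65 pos [499.3 195.6 140. ] yaw -175.29 q [ 0.33  0.08  2.   -0.    1.07 -1.33]
turn [-0.0005 -0.0002 -0.0015] then shift cm [-0.15  0.1  11.  ] width 0.605345161890419 grip 33.38542878627777 F [-0.3 -0.1 -1.2]
```

View pics/s2.png

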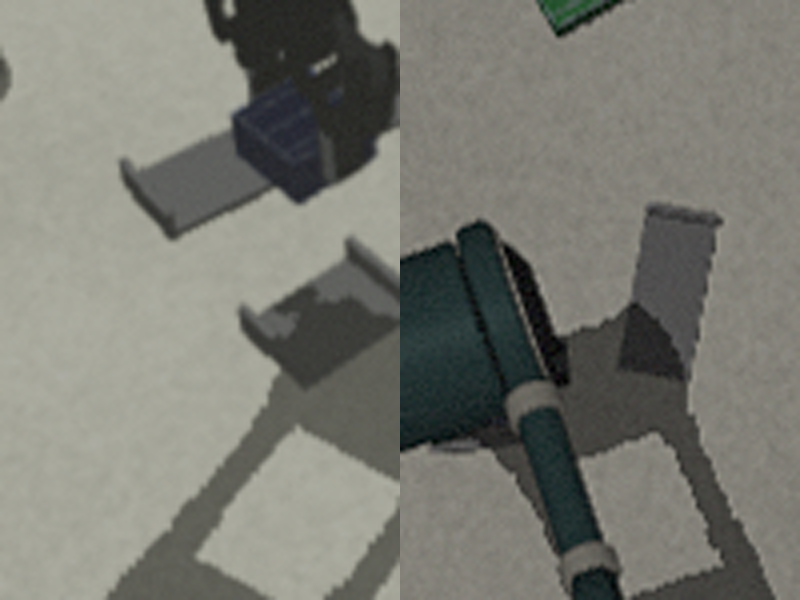

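The pack hangs level in the gripper at (290,140) of the crop, above the square carrier at (320,300). I lower it.

Call:
play_rows(
  commands=[
    [-0.1,0.1,3,0,0,0],
    [0,0,3,0,0,0],
    [0,0,3,0,0,0],
    [0,0,1.5,0,0,0],
    [0,0,1,0,0,0],
  ],
)

```text
time: 6.17
tool_pos: [0.4983, 0.1962, 0.0224]
tcp_rot: [0.129, -3.135, 0.002]
wrist_force: [-0.1, 0.0, -1.6]
width: 0.601
grip_force: 33.3
```

Call:
play_rows(
  commands=[
    [0,0,0.5,0,0,0],
    [0,0,0.3,0,0,0],
    [0,0,0.2,0,0,0],
    [0,0,0,0,0,0],
    [0,0,0,0,0,0],
  ],
)

```text
time: 6.58
tool_pos: [0.501, 0.1981, 0.0164]
tcp_rot: [-0.131, 3.137, 0.001]
wrist_force: [2.0, -0.7, -1.5]
width: 0.601
grip_force: 33.3
```

```bash
python3 -c "
from h import *
need('sqc',8)"
```

```text
t 6.5833 pos [501.  198.1  16.4] yaw -175.21 q [ 0.33  0.24  2.07 -0.    0.82 -1.32]
turn [ 0.0005  0.0022 -0.0001] then shift cm [ 0.04 -0.14  0.84] width 0.6014890567563305 grip 33.2962167263031 F [ 2.  -0.7 -1.5]
```

Call:
play_rows(
  commands=[
    [0,-0.1,0.2,0,0,0],
    [0,0,0.1,0,0,0],
    [0,0,0,0,0,0],
    [0,0,0,0,0,0],
  ],
)

```text
time: 6.92
tool_pos: [0.5, 0.1968, 0.0123]
tcp_rot: [-0.131, 3.139, 0.0]
wrist_force: [0.5, 0.5, -2.0]
width: 0.602
grip_force: 33.3
```

Call:
play_rows(
  commands=[
    [0,0,0.1,0,0,0],
    [0,0,0.1,0,0,0],
    [0,0,0,0,0,0],
  ],
)

```text
time: 7.17
tool_pos: [0.4998, 0.1968, 0.01]
tcp_rot: [0.131, -3.138, 0.0]
wrist_force: [-0.9, 0.1, -1.4]
width: 0.598
grip_force: 33.3
```

Call:
play_rows(
  commands=[
    [0,0,0.1,0,0,0],
    [0,0,0,0,0,0],
    [0,0,0,0,0,0],
  ],
)

```text
time: 7.42
tool_pos: [0.4999, 0.1968, 0.0091]
tcp_rot: [0.131, -3.139, 0.0]
wrist_force: [0.3, 0.8, -2.3]
width: 0.598
grip_force: 33.3
```

```bash
python3 -c "
from h import *
need('sqc',8)"
```

```text
t 7.4167 pos [499.9 196.8   9.1] yaw -175.2 q [ 0.33  0.25  2.08  0.    0.81 -1.33]
turn [-0.     -0.0002 -0.0001] then shift cm [-0.08 -0.02  0.11] width 0.5983350338226693 grip 33.310056924819946 F [ 0.3  0.8 -2.3]
```

Settled readings are clean now. I lower millimetre by millimetre until the weight is borne.

Call:
play_rows(
  commands=[
    [-0.1,0,0.1,0,0,0],
    [0,0,0,0,0,0],
    [0,0,0,0,0,0],
  ],
)

```text
time: 7.67
tool_pos: [0.5012, 0.197, 0.0083]
tcp_rot: [-0.131, 3.139, 0.0]
wrist_force: [-0.9, 0.3, -0.3]
width: 0.604
grip_force: 33.6
```

Call:
play_rows(
  commands=[
    [0,0,0.1,0,0,0],
    [0,0,0,0,0,0],
    [0,0,0,0,0,0],
  ],
)

```text
time: 7.92
tool_pos: [0.5012, 0.197, 0.0083]
tcp_rot: [-0.131, 3.139, 0.0]
wrist_force: [-3.8, -1.3, 6.8]
width: 0.599
grip_force: 34.5
```

Call:
play_rows(
  commands=[
    [0,0,0.1,0,0,0],
    [0,0,0,0,0,0],
    [0,0,0,0,0,0],
  ],
)

```text
time: 8.17
tool_pos: [0.5013, 0.197, 0.0083]
tcp_rot: [-0.132, 3.139, -0.0]
wrist_force: [-7.4, -1.6, 14.3]
width: 0.6
grip_force: 35.4
```

Seated at TCP 8.3 mm, as predicted. I relieve the pressure, release and rise.

Call:
play_rows(
  commands=[
    [0,0,-0.2,0,0,0],
    [0,0,0,0,0,0],
  ],
)

```text
time: 8.33
tool_pos: [0.5016, 0.1971, 0.0088]
tcp_rot: [-0.131, 3.137, 0.001]
wrist_force: [-0.3, 0.2, -2.7]
width: 0.599
grip_force: 33.4
```

Call:
play_rows(
  commands=[
    [0,0,0,0,0,0],
    [0,0,0,0,0,0],
    [0,0,0,0,0,0],
    [0,0,0,0,0,0],
    [0,0,0,0,0,0],
  ],
  grip=0,
)

```text
time: 8.75
tool_pos: [0.501, 0.1969, 0.0081]
tcp_rot: [0.131, -3.139, 0.0]
wrist_force: [0.5, 0.7, -0.4]
width: 1.001
grip_force: 0.0
```

Call:
play_rows(
  commands=[
    [0,0,-1,0,0,0],
    [0,0,-2,0,0,0],
    [0,0,-3.5,0,0,0.09],
    [0,0,-3.5,0,0,0.095],
    [0,0,-3.5,0,0,0],
  ],
)

```text
time: 9.17
tool_pos: [0.5005, 0.1967, 0.1449]
tcp_rot: [-0.165, -3.137, 0.0]
wrist_force: [0.5, 0.7, -0.2]
width: 1.001
grip_force: 0.0
```

```bash
python3 -c "
from h import *
need('nar',140)"
```

```text
t 9.1667 pos [500.5 196.7 144.9] yaw 173.97 q [ 0.33  0.08  1.99  0.    1.08 -1.14]
turn [-0.0003 -0.0007 -0.0041] then shift cm [ -1.8  -54.05   0.49] width 1.0010392550503624 grip 0.0 F [ 0.5  0.7 -0.2]
```

Call:
play_rows(
  commands=[
    [-0.1,-2,0,0,0,-0.004],
    [-0.1,-3.9,0,0,0,0],
    [-0.1,-3.9,0,0,0,0],
    [-0.1,-3.9,0,0,0,0],
    [-0.1,-3.9,0,0,0,0],
  ],
)

```text
time: 9.58
tool_pos: [0.4886, 0.0199, 0.1443]
tcp_rot: [0.151, 3.136, -0.0]
wrist_force: [1.2, -0.6, -0.3]
width: 0.998
grip_force: 0.0
```

Call:
play_rows(
  commands=[
    [-0.1,-4,0,0,0,0],
    [-0.1,-4,0,0,0,0],
    [-0.1,-4,0,0,0,0],
    [-0.1,-4,0,0,0,0],
    [-0.1,-4,0,0,0,0],
  ],
)

```text
time: 10.0
tool_pos: [0.4739, -0.1803, 0.1442]
tcp_rot: [0.153, 3.137, -0.001]
wrist_force: [0.6, 0.4, 0.3]
width: 1.002
grip_force: 0.0
```

Call:
play_rows(
  commands=[
    [-0.2,-4,0,0,0,0],
    [-0.2,-4,0,0,0,0],
    [-0.2,-4,0.2,0,0,0],
    [-0.1,-3,0.2,0,0,0],
    [-0.1,-1.45,0,0,0,0],
  ],
)

```text
time: 10.42
tool_pos: [0.4657, -0.3466, 0.1398]
tcp_rot: [0.157, 3.137, -0.003]
wrist_force: [-0.4, -0.0, -0.3]
width: 0.997
grip_force: 0.0
```

Call:
play_rows(
  commands=[
    [0,0,0,0,0,0],
    [0,0,0,0,0,0],
    [0,0,0,0,0,0],
    [0,0,0,0,0,0],
  ],
)

```text
time: 10.75
tool_pos: [0.4664, -0.3411, 0.1392]
tcp_rot: [-0.15, -3.138, -0.001]
wrist_force: [-0.7, 0.7, 0.0]
width: 0.998
grip_force: 0.0
```

```bash
python3 -c "
from h import *
need('nar',33)
o=[cv2.resize(i,None,fx=4,fy=4,interpolation=cv2.INTER_CUBIC) for i in (optics.read_camera('side')[330:480,380:480],optics.read_camera('top')[210:360,240:340])]
cv2.imwrite('pics/s3.png',np.hstack(o)[:,:,::-1])"
```

```text
t 10.75 pos [ 466.4 -341.1  139.2] yaw 174.51 q [-0.67  0.16  1.91  0.    1.08 -2.15]
turn [ 0.0007 -0.0003  0.0055] then shift cm [ 0.25 -0.2  10.62] width 0.998020417724994 grip 0.0 F [-0.7  0.7  0. ]
```

View pics/s3.png

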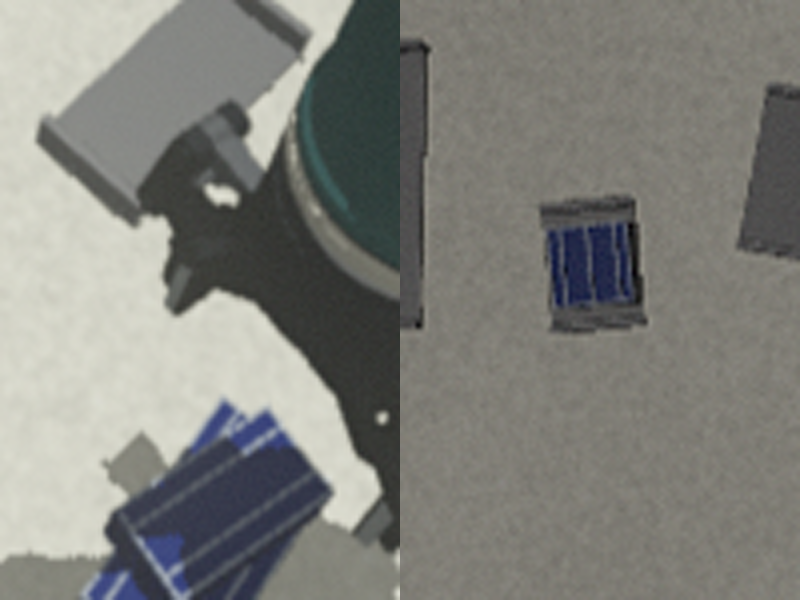

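The square pack sits centred in its carrier at (592,265) of the right crop. The fingers straddle the narrow pile, so I descend.

Call:
play_rows(
  commands=[
    [0.2,-0.2,3,0,0,0.005],
    [0,0,3,0,0,0],
    [0,0,2,0,0,0],
    [0,0,1.5,0,0,0],
    [0,0,1,0,0,0],
  ],
)

```text
time: 11.27
tool_pos: [0.4632, -0.3426, 0.0321]
tcp_rot: [-0.158, -3.135, -0.003]
wrist_force: [-0.2, -0.1, 0.3]
width: 0.998
grip_force: 0.0
```

Call:
play_rows(
  commands=[
    [0,0,0,0,0,0],
    [0,0,0,0,0,0],
    [0,0,0,0,0,0],
    [0,0,0,0,0,0],
  ],
)

```text
time: 11.6
tool_pos: [0.4653, -0.3453, 0.0358]
tcp_rot: [0.16, 3.135, -0.003]
wrist_force: [-0.2, 0.4, 0.3]
width: 1.0
grip_force: 0.0
```

Call:
play_rows(
  commands=[
    [0,0,0,0,0,0],
    [0,0,0,0,0,0],
    [0,0,0,0,0,0],
    [0,0,0,0,0,0],
    [0,0,0,0,0,0],
  ],
  grip=1,
  force=30,
)

```text
time: 12.02
tool_pos: [0.4644, -0.3448, 0.0347]
tcp_rot: [0.161, 3.137, -0.001]
wrist_force: [-0.3, 0.7, 3.3]
width: 0.45
grip_force: 31.8
```

Call:
play_rows(
  commands=[
    [0,0,0,0,0,0],
    [0,0,0,0,0,0],
    [0,0,0,0,0,0],
    [0,0,0,0,0,0],
    [0,0,0,0,0,0],
  ],
)

```text
time: 12.43
tool_pos: [0.4644, -0.3448, 0.0347]
tcp_rot: [0.161, 3.137, -0.001]
wrist_force: [-0.6, 1.3, 5.5]
width: 0.452
grip_force: 32.0
```

```bash
python3 -c "
from h import *
need('narc',140)"
```

```text
t 12.4333 pos [ 464.4 -344.8   34.7] yaw 174.13 q [-0.68  0.28  1.98  0.    0.88 -2.15]
turn [-0.0003  0.0006  0.1036] then shift cm [ -0.81  42.35 -10.53] width 0.4521780784930448 grip 31.973236799240112 F [-0.6  1.3  5.5]
```

Call:
play_rows(
  commands=[
    [0,0,-0.5,0,0,0],
    [0,0,-1,0,0,0],
    [0,0,-2.5,0,0,0.05],
    [0,0,-3,0,0,0.053],
    [0,0,-3.5,0,0,0],
  ],
)

```text
time: 12.85
tool_pos: [0.4623, -0.3432, 0.1382]
tcp_rot: [-0.325, -3.12, -0.004]
wrist_force: [0.7, -0.2, -3.1]
width: 0.446
grip_force: 31.1
```

Call:
play_rows(
  commands=[
    [0,2,0,0,0,0],
    [0,3.5,0,0,0,0],
    [-0.1,3.9,0,0,0,0],
    [-0.1,3.9,0,0,0,0],
    [-0.1,3.9,0,0,0,0],
  ],
)

```text
time: 13.27
tool_pos: [0.5018, -0.1754, 0.1394]
tcp_rot: [-0.324, -3.125, 0.0]
wrist_force: [0.8, -0.0, -2.5]
width: 0.449
grip_force: 31.2
```

Call:
play_rows(
  commands=[
    [-0.1,3.9,0,0,0,0],
    [-0.1,3.9,0,0,0,0],
    [-0.1,3.9,0,0,0,0],
    [-0.1,3.9,0,0,0,0],
    [-0.1,3.9,0,0,0,0],
  ],
)

```text
time: 13.68
tool_pos: [0.5465, 0.015, 0.1394]
tcp_rot: [-0.322, -3.125, 0.0]
wrist_force: [0.8, -0.5, -1.9]
width: 0.453
grip_force: 31.2
```

Call:
play_rows(
  commands=[
    [0,3,0,0,0,0],
    [0,1.8,0,0,0,0],
    [0,0.8,0,0,0,0],
    [0,0,0,0,0,0],
    [0,0,0,0,0,0],
  ],
)

```text
time: 14.1
tool_pos: [0.5578, 0.0674, 0.139]
tcp_rot: [-0.32, -3.124, 0.002]
wrist_force: [0.9, -0.7, -2.1]
width: 0.449
grip_force: 31.2
```

Call:
play_rows(
  commands=[
    [0,0,0,0,0,0],
    [0,0,0,0,0,0],
    [0,0,0,0,0,0],
  ],
)

```text
time: 14.35
tool_pos: [0.558, 0.0666, 0.1391]
tcp_rot: [-0.325, -3.125, 0.0]
wrist_force: [0.1, 0.3, -1.9]
width: 0.452
grip_force: 31.2
```

```bash
python3 -c "
from h import *
need('narc',20)
o=[cv2.resize(i,None,fx=4,fy=4,interpolation=cv2.INTER_CUBIC) for i in (optics.read_camera('side')[210:360,270:370],optics.read_camera('top')[210:360,470:570])]
cv2.imwrite('pics/s4.png',np.hstack(o)[:,:,::-1])"
```

```text
t 14.35 pos [558.   66.6 139.1] yaw 168.13 q [ 0.07  0.13  1.94 -0.    1.07 -1.29]
turn [-0.0003 -0.0002 -0.0012] then shift cm [-0.07  0.17 11.91] width 0.4524725035083555 grip 31.15119695663452 F [ 0.1  0.3 -1.9]
```

View pics/s4.png

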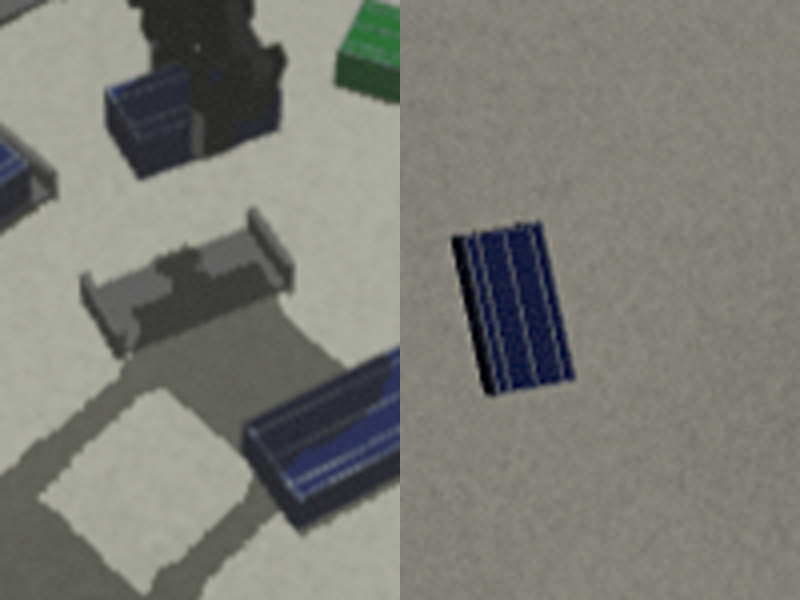

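The narrow pack is held level over its carrier, which is at (190,290) in the crop. The medium pack is left alone at (510,310). I lower the narrow one.

Call:
play_rows(
  commands=[
    [-0.1,0.2,3,0,0,0],
    [0,0,3.5,0,0,0],
    [0,0,3,0,0,0],
    [0,0,1.5,0,0,0],
    [0,0,0.7,0,0,0],
  ],
)

```text
time: 14.87
tool_pos: [0.5567, 0.069, 0.0188]
tcp_rot: [-0.322, -3.119, 0.002]
wrist_force: [-0.1, -0.1, -1.7]
width: 0.448
grip_force: 31.1
```

Call:
play_rows(
  commands=[
    [0,0,0.3,0,0,0],
    [0,0,0,0,0,0],
    [0,0,0,0,0,0],
    [0,0,0,0,0,0],
    [0,0,0,0,0,0],
  ],
)

```text
time: 15.28
tool_pos: [0.5611, 0.0698, 0.0209]
tcp_rot: [0.322, 3.122, 0.001]
wrist_force: [-0.1, -0.4, -2.6]
width: 0.453
grip_force: 31.1
```

Call:
play_rows(
  commands=[
    [0,0,0.2,0,0,0],
    [0,0,0.1,0,0,0],
    [0,0,0,0,0,0],
    [0,0,0,0,0,0],
    [0,0,0,0,0,0],
  ],
)

```text
time: 15.7
tool_pos: [0.5595, 0.0697, 0.0162]
tcp_rot: [-0.322, -3.125, 0.0]
wrist_force: [0.1, 0.9, -1.7]
width: 0.452
grip_force: 31.1
```

```bash
python3 -c "
from h import *
need('narc',11)
im=optics.read_camera('top')[:,:,::-1].copy();S=6
b=cv2.resize(im,None,fx=S,fy=S,interpolation=cv2.INTER_CUBIC);hh=cv2.cvtColor(b,cv2.COLOR_BGR2HSV)
m=cv2.inRange(hh,(100,80,28),(130,255,255));w=np.zeros_like(m);w[255*S:320*S,470*S:530*S]=255
m=cv2.morphologyEx(cv2.morphologyEx(m&w,cv2.MORPH_CLOSE,np.ones((15,15))),cv2.MORPH_OPEN,np.ones((15,15)))
c=max(cv2.findContours(m,0,1)[0],key=cv2.contourArea);c=(c.astype(float)+.5)/S-.5
print('med',rect('top',c,.03))
cv2.imwrite('pics/t5.png',im)
"
```

```text
t 15.7 pos [559.5  69.7  16.2] yaw 168.24 q [ 0.08  0.28  2.02  0.    0.84 -1.29]
turn [-0.     -0.0001  0.0007] then shift cm [ 0.02 -0.17  0.52] width 0.4515068640158365 grip 31.09905481338501 F [ 0.1  0.9 -1.7]
med (array([ 462.1, -342.2]), array([101.4,  55.6]), 9.0)
```

Call:
play_rows(
  commands=[
    [0,-0.2,0.2,0,0,0],
    [0,0,0.2,0,0,0],
    [0,0,0,0,0,0],
    [0,0,0,0,0,0],
  ],
)

```text
time: 16.08
tool_pos: [0.5588, 0.0676, 0.0118]
tcp_rot: [-0.322, -3.124, 0.0]
wrist_force: [-0.7, 0.2, -0.8]
width: 0.45
grip_force: 31.1
```

Call:
play_rows(
  commands=[
    [0,0,0.1,0,0,0],
    [0,0,0,0,0,0],
    [0,0,0,0,0,0],
  ],
)

```text
time: 16.33
tool_pos: [0.5591, 0.0677, 0.0111]
tcp_rot: [-0.322, -3.125, -0.0]
wrist_force: [0.6, 1.0, -2.4]
width: 0.448
grip_force: 31.1
```

Call:
play_rows(
  commands=[
    [0,0,0.1,0,0,0],
    [0,0,0,0,0,0],
    [0,0,0,0,0,0],
  ],
)

```text
time: 16.58
tool_pos: [0.5594, 0.0677, 0.0107]
tcp_rot: [0.322, 3.125, 0.0]
wrist_force: [-1.3, -0.0, 2.7]
width: 0.452
grip_force: 31.7
```

Call:
play_rows(
  commands=[
    [0,0,-0.05,0,0,0],
    [0,0,0,0,0,0],
    [0,0,0,0,0,0],
    [0,0,0,0,0,0],
    [0,0,0,0,0,0],
  ],
  grip=0,
)

```text
time: 17.0
tool_pos: [0.5593, 0.0677, 0.0107]
tcp_rot: [0.322, 3.125, 0.0]
wrist_force: [-0.3, -0.6, -0.2]
width: 0.998
grip_force: 0.0
```

Call:
play_rows(
  commands=[
    [0,0,-1,0,0,0],
    [0,0,-2,0,0,0],
    [0,0,-3,0,0,-0.119],
    [0,0,-3.5,0,0,-0.119],
    [0,0,-3.5,0,0,-0.119],
  ],
)

```text
time: 17.42
tool_pos: [0.5584, 0.0676, 0.142]
tcp_rot: [0.247, -3.13, -0.0]
wrist_force: [1.0, 0.1, -0.3]
width: 1.002
grip_force: 0.0
```

```bash
sed -i 's/med=(461.9,-345.1,8.3)/med=(462,-344.3,8.7)/' h.py; python3 -c "
from h import *
need('med',140)"
```

```text
t 17.4167 pos [558.4  67.6 142. ] yaw -170.97 q [ 0.08  0.13  1.94  0.    1.08 -1.65]
turn [ 0.0001 -0.0014  0.0057] then shift cm [ 15.76 -39.26   0.2 ] width 1.002103313833793 grip 0.0 F [ 1.   0.1 -0.3]
```

Call:
play_rows(
  commands=[
    [0.8,-2,0,0,0,0.005],
    [1.2,-3,0,0,0,0],
    [1.5,-3.74,0,0,0,0],
    [1.5,-3.74,0,0,0,0],
    [1.5,-3.74,0,0,0,0],
  ],
)

```text
time: 17.83
tool_pos: [0.5183, -0.1036, 0.1418]
tcp_rot: [-0.232, 3.132, -0.001]
wrist_force: [0.2, 0.7, 1.2]
width: 1.002
grip_force: 0.0
```

Call:
play_rows(
  commands=[
    [1.5,-3.74,0,0,0,0],
    [1.5,-3.74,0,0,0,0],
    [1.5,-3.74,0,0,0,0],
    [1.5,-3.74,0,0,0,0],
    [1.5,-3.74,0,0,0,0],
  ],
)

```text
time: 18.25
tool_pos: [0.4711, -0.3001, 0.1417]
tcp_rot: [-0.23, 3.132, -0.001]
wrist_force: [0.8, 0.3, 0.5]
width: 0.998
grip_force: 0.0
```

Call:
play_rows(
  commands=[
    [1.2,-3,0,0,0,0],
    [0.5,-1.3,0,0,0,0],
    [0,0,0,0,0,0],
    [0,0,0,0,0,0],
    [0,0,0,0,0,0],
  ],
)

```text
time: 18.67
tool_pos: [0.4614, -0.342, 0.1407]
tcp_rot: [0.231, -3.133, -0.002]
wrist_force: [-0.3, -0.2, -0.0]
width: 1.003
grip_force: 0.0
```

Call:
play_rows(
  commands=[
    [0,0,0,0,0,0],
    [0,0,0,0,0,0],
  ],
)

```text
time: 18.83
tool_pos: [0.4617, -0.3417, 0.1407]
tcp_rot: [0.233, -3.133, -0.001]
wrist_force: [0.8, -0.6, -0.3]
width: 0.999
grip_force: 0.0
```

```bash
python3 -c "
from h import *
need('med',10)"
```

```text
t 18.8333 pos [ 461.7 -341.7  140.7] yaw -171.48 q [-0.68  0.15  1.92  0.    1.08 -2.4 ]
turn [ 0.0004 -0.0001 -0.0031] then shift cm [ 1.000e-02 -2.600e-01  1.307e+01] width 0.999095915798454 grip 0.0 F [ 0.8 -0.6 -0.3]
```

Call:
play_rows(
  commands=[
    [0,-0.25,3,0,0,-0.003],
    [0,0,3.7,0,0,0],
    [0,0,3.5,0,0,0],
    [0,0,2,0,0,0],
    [0,0,0.7,0,0,0],
  ],
)

```text
time: 19.25
tool_pos: [0.4591, -0.3422, 0.0074]
tcp_rot: [0.237, -3.127, -0.009]
wrist_force: [-1.4, 0.2, -0.3]
width: 0.998
grip_force: 0.0
```

Call:
play_rows(
  commands=[
    [0,0,0.3,0,0,0],
    [0,0,0,0,0,0],
    [0,0,0,0,0,0],
    [0,0,0,0,0,0],
    [0,0,0,0,0,0],
  ],
)

```text
time: 19.67
tool_pos: [0.463, -0.3467, 0.0106]
tcp_rot: [-0.235, 3.13, -0.004]
wrist_force: [1.4, 0.7, -0.5]
width: 0.999
grip_force: 0.0
```

```bash
python3 -c "
from h import *
need('med',6)"
```

```text
t 19.6667 pos [ 463.  -346.7   10.6] yaw -171.42 q [-0.69  0.31  1.99 -0.    0.83 -2.41]
turn [-0.0026  0.0023 -0.002 ] then shift cm [0.06 0.26 0.46] width 0.9990602168709691 grip 0.0 F [ 1.4  0.7 -0.5]
```

Call:
play_rows(
  commands=[
    [0,0,0.15,0,0,0],
    [0,0,0,0,0,0],
    [0,0,0,0,0,0],
    [0,0,0,0,0,0],
    [0,0,0,0,0,0],
  ],
)

```text
time: 20.08
tool_pos: [0.4616, -0.3457, 0.0072]
tcp_rot: [0.235, -3.133, -0.0]
wrist_force: [0.1, 0.5, -0.4]
width: 1.002
grip_force: 0.0
```

Call:
play_rows(
  commands=[
    [0,0,0,0,0,0],
    [0,0,0,0,0,0],
    [0,0,0,0,0,0],
    [0,0,0,0,0,0],
    [0,0,0,0,0,0],
  ],
  grip=1,
  force=45,
)

```text
time: 20.5
tool_pos: [0.4618, -0.3458, 0.0073]
tcp_rot: [-0.235, 3.133, -0.0]
wrist_force: [-0.6, -0.7, 1.8]
width: 0.597
grip_force: 49.3
```

Call:
play_rows(
  commands=[
    [0,0,0,0,0,0],
    [0,0,0,0,0,0],
    [0,0,0,0,0,0],
    [0,0,0,0,0,0],
    [0,0,0,0,0,0],
  ],
)

```text
time: 20.92
tool_pos: [0.4618, -0.3458, 0.0073]
tcp_rot: [-0.235, 3.133, -0.0]
wrist_force: [-0.2, 0.5, 1.4]
width: 0.596
grip_force: 49.4
```

```bash
python3 -c "
from h import *
need('medc',110)"
```

```text
t 20.9167 pos [ 461.8 -345.8    7.3] yaw -171.43 q [-0.69  0.32  2.    0.    0.83 -2.41]
turn [-0.0001  0.0001  0.0833] then shift cm [-16.03  13.87 -10.27] width 0.5961615415280818 grip 49.35397803783417 F [-0.2  0.5  1.4]
```

Call:
play_rows(
  commands=[
    [0,0,-0.5,0,0,0],
    [0,0,-1,0,0,0],
    [0,0,-2.5,0,0,0.04],
    [0,0,-3,0,0,0.043],
    [0,0,-3.3,0,0,0],
  ],
)

```text
time: 21.33
tool_pos: [0.4599, -0.3444, 0.1096]
tcp_rot: [0.102, -3.136, -0.005]
wrist_force: [0.4, -0.6, -3.6]
width: 0.594
grip_force: 48.7
```

Call:
play_rows(
  commands=[
    [-1.5,1.3,0,0,0,0],
    [-2.5,2.2,0,0,0,0],
    [-3,2.6,0,0,0,0],
    [-3,2.6,0,0,0,0],
    [-3,2.6,0,0,0,0],
  ],
)

```text
time: 21.75
tool_pos: [0.5842, -0.223, 0.1104]
tcp_rot: [0.103, -3.139, -0.0]
wrist_force: [0.6, 0.4, -3.5]
width: 0.595
grip_force: 48.7
```

Call:
play_rows(
  commands=[
    [-2,1.7,0,0,0,0],
    [-1,0.87,0,0,0,0],
    [0,0,0,0,0,0],
    [0,0,0,0,0,0],
    [0,0,0,0,0,0],
  ],
)

```text
time: 22.17
tool_pos: [0.6108, -0.1973, 0.1098]
tcp_rot: [0.104, -3.138, 0.0]
wrist_force: [0.7, -0.1, -4.3]
width: 0.595
grip_force: 48.7
```

Call:
play_rows(
  commands=[
    [0,0,0,0,0,0],
    [0,0,0,0,0,0],
  ],
)

```text
time: 22.33
tool_pos: [0.611, -0.1978, 0.1101]
tcp_rot: [0.102, -3.139, 0.0]
wrist_force: [-0.0, -0.7, -4.7]
width: 0.596
grip_force: 48.7
```

```bash
python3 -c "
from h import *
need('medc',24)
o=[cv2.resize(i,None,fx=4,fy=4,interpolation=cv2.INTER_CUBIC) for i in (optics.read_camera('side')[270:420,370:470],optics.read_camera('top')[185:335,300:400])]
cv2.imwrite('pics/s5.png',np.hstack(o)[:,:,::-1])"
```

```text
t 22.3333 pos [ 611.  -197.8  110.1] yaw -176.27 q [-0.35  0.3   1.79 -0.    1.05 -1.99]
turn [-0.     -0.0008 -0.0013] then shift cm [-0.16  0.09  8.61] width 0.5959954957959189 grip 48.69107007980347 F [-0.  -0.7 -4.7]
```

View pics/s5.png

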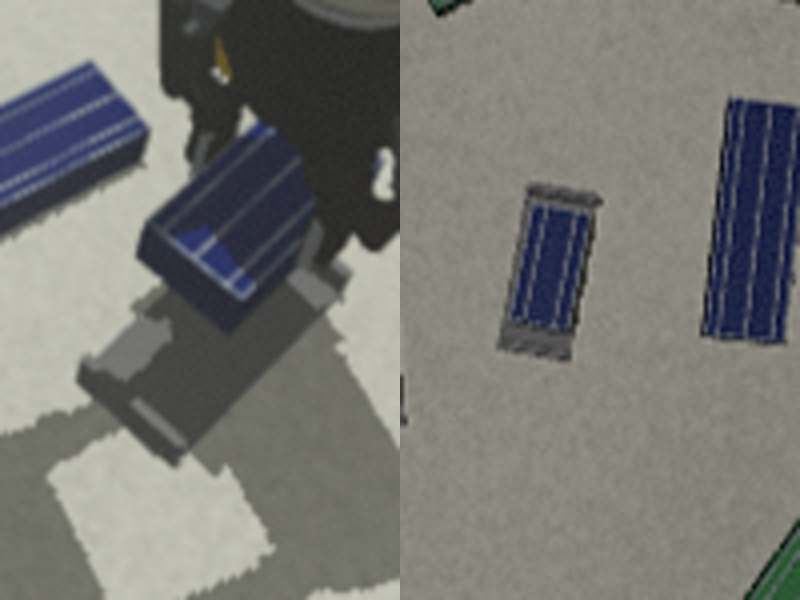

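The narrow pack lies inside its carrier at (550,265) of the right crop, and the medium pack is over its own. I lower it.

Call:
play_rows(
  commands=[
    [-0.15,0.1,2.5,0,0,0],
    [0,0,3,0,0,0],
    [0,0,2,0,0,0],
    [0,0,1,0,0,0],
    [0,0,0.3,0,0,0],
  ],
)

```text
time: 22.85
tool_pos: [0.6111, -0.1953, 0.0195]
tcp_rot: [0.104, -3.135, -0.003]
wrist_force: [-0.0, -0.5, -3.8]
width: 0.595
grip_force: 48.6
```

Call:
play_rows(
  commands=[
    [0,0,0,0,0,0],
    [0,0,0,0,0,0],
    [0,0,0,0,0,0],
    [0,0,0,0,0,0],
    [0,0,0,0,0,0],
  ],
)

```text
time: 23.27
tool_pos: [0.6146, -0.1959, 0.0237]
tcp_rot: [-0.105, 3.138, -0.001]
wrist_force: [1.0, -0.7, -3.6]
width: 0.6
grip_force: 48.6
```

Call:
play_rows(
  commands=[
    [0,0,0.2,0,0,0],
    [0,0,0.1,0,0,0],
    [0,0,0,0,0,0],
    [0,0,0,0,0,0],
    [0,0,0,0,0,0],
  ],
)

```text
time: 23.68
tool_pos: [0.6134, -0.1955, 0.019]
tcp_rot: [0.105, -3.14, -0.0]
wrist_force: [-1.3, 0.0, -3.3]
width: 0.598
grip_force: 48.6
```

```bash
python3 -c "
from h import *
need('medc',13)"
```

```text
t 23.6833 pos [ 613.4 -195.5   19. ] yaw -176.18 q [-0.35  0.41  1.84  0.    0.9  -1.98]
turn [ 0.0001 -0.0002  0.0004] then shift cm [ 0.1  -0.12  0.6 ] width 0.5982579530392717 grip 48.609554171562195 F [-1.3  0.  -3.3]
```

Call:
play_rows(
  commands=[
    [0.1,-0.12,0.2,0,0,0],
    [0,0,0.15,0,0,0],
    [0,0,0,0,0,0],
    [0,0,0,0,0,0],
    [0,0,0,0,0,0],
  ],
)

```text
time: 24.1
tool_pos: [0.6125, -0.1968, 0.0156]
tcp_rot: [0.105, -3.14, -0.0]
wrist_force: [0.2, 0.0, -4.9]
width: 0.598
grip_force: 48.6
```

Call:
play_rows(
  commands=[
    [0,0,0.1,0,0,0],
    [0,0,0,0,0,0],
    [0,0,0,0,0,0],
  ],
)

```text
time: 24.35
tool_pos: [0.6126, -0.1968, 0.0146]
tcp_rot: [0.105, -3.14, -0.0]
wrist_force: [0.3, 0.4, -3.8]
width: 0.599
grip_force: 48.6
```

Call:
play_rows(
  commands=[
    [0,0,0.1,0,0,0],
    [0,0,0,0,0,0],
    [0,0,0,0,0,0],
  ],
)

```text
time: 24.6
tool_pos: [0.6125, -0.1968, 0.0136]
tcp_rot: [0.105, -3.14, -0.0]
wrist_force: [-0.4, 0.6, -3.4]
width: 0.603
grip_force: 48.6
```

Call:
play_rows(
  commands=[
    [0,0,0.05,0,0,0],
    [0,0,0,0,0,0],
    [0,0,0,0,0,0],
  ],
)

```text
time: 24.85
tool_pos: [0.6127, -0.1968, 0.0134]
tcp_rot: [-0.105, 3.14, -0.0]
wrist_force: [-0.5, 0.2, -2.1]
width: 0.6
grip_force: 48.8
```

Call:
play_rows(
  commands=[
    [0,0,0.05,0,0,0],
    [0,0,0,0,0,0],
    [0,0,0,0,0,0],
  ],
)

```text
time: 25.1
tool_pos: [0.6127, -0.1968, 0.0133]
tcp_rot: [-0.105, 3.14, -0.0]
wrist_force: [-2.4, -0.3, 3.8]
width: 0.596
grip_force: 49.4
```

Call:
play_rows(
  commands=[
    [0,0,0.05,0,0,0],
    [0,0,0,0,0,0],
    [0,0,0,0,0,0],
  ],
)

```text
time: 25.35
tool_pos: [0.6127, -0.1969, 0.0133]
tcp_rot: [-0.105, 3.14, 0.0]
wrist_force: [-4.5, 1.6, 7.0]
width: 0.6
grip_force: 49.9
```

Call:
play_rows(
  commands=[
    [0,0,-0.08,0,0,0],
    [0,0,0,0,0,0],
    [0,0,0,0,0,0],
    [0,0,0,0,0,0],
    [0,0,0,0,0,0],
  ],
  grip=0,
)

```text
time: 25.77
tool_pos: [0.6127, -0.1969, 0.0129]
tcp_rot: [-0.105, 3.14, -0.0]
wrist_force: [-0.1, 0.2, 1.1]
width: 0.998
grip_force: 0.0
```

Call:
play_rows(
  commands=[
    [0,0,-1,0,0,0],
    [0,0,-2,0,0,0],
    [0,0,-3,0,0,0.1],
    [0,0,-3,0,0,0.1],
    [0,0,-3,0,0,0],
  ],
)

```text
time: 26.18
tool_pos: [0.6123, -0.1967, 0.1345]
tcp_rot: [-0.216, -3.134, -0.0]
wrist_force: [0.2, -0.2, -0.6]
width: 1.003
grip_force: 0.0
```

```bash
python3 -c "
from h import *
need('long',125)
im=optics.read_camera('top')[:,:,::-1].copy();S=6
b=cv2.resize(im,None,fx=S,fy=S,interpolation=cv2.INTER_CUBIC);hh=cv2.cvtColor(b,cv2.COLOR_BGR2HSV)
m=cv2.inRange(hh,(100,80,28),(130,255,255));w=np.zeros_like(m);w[195*S:285*S,365*S:412*S]=255
m=cv2.morphologyEx(cv2.morphologyEx(m&w,cv2.MORPH_CLOSE,np.ones((15,15))),cv2.MORPH_OPEN,np.ones((15,15)))
c=max(cv2.findContours(m,0,1)[0],key=cv2.contourArea);c=(c.astype(float)+.5)/S-.5
print('long',rect('top',c,.03))
"
```

```text
t 26.1833 pos [ 612.3 -196.7  134.5] yaw 172.12 q [-0.35  0.28  1.77  0.    1.09 -1.78]
turn [ 0.0001 -0.0004 -0.0014] then shift cm [ 4.22 12.54  0.95] width 1.002516651288168 grip 0.0 F [ 0.2 -0.2 -0.6]
long (array([587.5, -65.8]), array([153.6,  52.7]), -8.2)
```

Consistent. I go there.

Call:
play_rows(
  commands=[
    [0.7,2,0,0,0,0],
    [1,3,0,0,0,0],
    [1.2,3.6,0.5,0,0,0],
    [0.8,2.7,0.5,0,0,0],
    [0.5,1.3,0,0,0,0],
  ],
)

```text
time: 26.65
tool_pos: [0.5863, -0.0634, 0.1225]
tcp_rot: [-0.206, -3.133, -0.002]
wrist_force: [0.2, -0.1, -0.7]
width: 0.997
grip_force: 0.0
```

Call:
play_rows(
  commands=[
    [0,0,0,0,0,0],
    [0,0,0,0,0,0],
    [0,0,0,0,0,0],
    [0,0,0,0,0,0],
  ],
)

```text
time: 26.98
tool_pos: [0.5884, -0.0677, 0.1235]
tcp_rot: [0.211, 3.133, -0.001]
wrist_force: [0.3, 0.3, 0.3]
width: 1.001
grip_force: 0.0
```

```bash
python3 -c "
from h import *
need('long',7)"
```

```text
t 26.9833 pos [588.4 -67.7 123.5] yaw 172.31 q [-0.16  0.2   1.89 -0.    1.05 -1.59]
turn [-0.0005  0.0012  0.0018] then shift cm [ 0.1   0.07 11.65] width 1.0007199532479873 grip 0.0 F [0.3 0.3 0.3]
```

Call:
play_rows(
  commands=[
    [0.1,0.1,3,0,0,0],
    [0,0,3.5,0,0,0],
    [0,0,3,0,0,0],
    [0,0,1.5,0,0,0],
    [0,0,0.5,0,0,0],
  ],
)

```text
time: 27.4
tool_pos: [0.584, -0.0662, 0.0043]
tcp_rot: [-0.211, -3.128, -0.001]
wrist_force: [-0.3, 0.5, -0.4]
width: 0.997
grip_force: 0.0
```

Call:
play_rows(
  commands=[
    [0,0,0,0,0,0],
    [0,0,0,0,0,0],
    [0,0,0,0,0,0],
    [0,0,0,0,0,0],
    [0,0,0,0,0,0],
  ],
)

```text
time: 27.82
tool_pos: [0.5883, -0.0655, 0.0097]
tcp_rot: [0.209, 3.132, -0.0]
wrist_force: [-0.1, 0.3, 1.0]
width: 0.999
grip_force: 0.0
```

Call:
play_rows(
  commands=[
    [0,0,0.2,0,0,0],
    [0,0,0,0,0,0],
    [0,0,0,0,0,0],
    [0,0,0,0,0,0],
    [0,0,0,0,0,0],
  ],
)

```text
time: 28.23
tool_pos: [0.5868, -0.0652, 0.006]
tcp_rot: [-0.209, -3.135, -0.0]
wrist_force: [1.3, 0.3, 1.1]
width: 1.0
grip_force: 0.0
```

Call:
play_rows(
  commands=[
    [0,0,0,0,0,0],
    [0,0,0,0,0,0],
    [0,0,0,0,0,0],
    [0,0,0,0,0,0],
    [0,0,0,0,0,0],
  ],
  grip=1,
  force=60,
)

```text
time: 28.65
tool_pos: [0.5872, -0.0654, 0.0064]
tcp_rot: [0.209, 3.134, -0.0]
wrist_force: [-0.1, -0.7, 2.3]
width: 0.596
grip_force: 66.1
```

Call:
play_rows(
  commands=[
    [0,0,0,0,0,0],
    [0,0,0,0,0,0],
    [0,0,0,0,0,0],
    [0,0,0,0,0,0],
    [0,0,0,0,0,0],
  ],
)

```text
time: 29.07
tool_pos: [0.5873, -0.0654, 0.0064]
tcp_rot: [0.209, 3.134, -0.0]
wrist_force: [-0.3, -1.4, 3.7]
width: 0.598
grip_force: 66.2
```

```bash
python3 -c "
from h import *
need('longc',130)"
```

```text
t 29.0667 pos [587.3 -65.4   6.4] yaw 172.37 q [-0.15  0.34  1.97 -0.    0.84 -1.59]
turn [-0.0003  0.0008 -0.1088] then shift cm [  4.11  40.18 -12.36] width 0.5981557062730225 grip 66.24352812767029 F [-0.3 -1.4  3.7]
```

Call:
play_rows(
  commands=[
    [0,0,-0.5,0,0,0],
    [0,0,-1,0,0,0],
    [0,0,-3,0,0,0],
    [0,0,-3.9,0,0,-0.054],
    [0,0,-4,0,0,-0.055],
  ],
)

```text
time: 29.48
tool_pos: [0.5838, -0.0645, 0.1286]
tcp_rot: [-0.034, -3.135, -0.002]
wrist_force: [0.9, -0.9, -5.1]
width: 0.592
grip_force: 65.2
```

Call:
play_rows(
  commands=[
    [0.2,1.8,0,0,0,0],
    [0.3,2.8,0,0,0,0],
    [0.3,3.3,0,0,0,0],
    [0.4,3.5,0,0,0,0],
    [0.4,3.5,0,0,0,0],
  ],
)

```text
time: 29.9
tool_pos: [0.5728, 0.0853, 0.1294]
tcp_rot: [-0.04, -3.139, -0.0]
wrist_force: [0.1, 0.0, -4.9]
width: 0.593
grip_force: 65.2
```

Call:
play_rows(
  commands=[
    [0.4,3.5,0,0,0,0],
    [0.4,3.5,0,0,0,0],
    [0.4,3.5,0,0,0,0],
    [0.3,3.5,0,0,0,0],
    [0.3,3.5,0,0,0,0],
  ],
)

```text
time: 30.32
tool_pos: [0.5588, 0.2609, 0.1291]
tcp_rot: [-0.038, -3.139, 0.001]
wrist_force: [0.6, 0.4, -4.8]
width: 0.596
grip_force: 65.2
```

Call:
play_rows(
  commands=[
    [0.3,3,0,0,0,0],
    [0.2,2.6,0,0,0,0],
    [0.1,1.4,0,0,0,0],
    [0.1,0.7,0,0,0,0],
    [0,0,0,0,0,0],
  ],
)

```text
time: 30.73
tool_pos: [0.5546, 0.3374, 0.1293]
tcp_rot: [-0.035, -3.14, 0.001]
wrist_force: [0.7, -0.2, -6.0]
width: 0.592
grip_force: 65.2
```

Call:
play_rows(
  commands=[
    [0,0,0,0,0,0],
    [0,0,0,0,0,0],
    [0,0,0,0,0,0],
    [0,0,0,0,0,0],
  ],
)

```text
time: 31.07
tool_pos: [0.5558, 0.3352, 0.13]
tcp_rot: [-0.041, -3.141, 0.001]
wrist_force: [-0.4, 1.4, -4.8]
width: 0.595
grip_force: 65.2
```

```bash
python3 -c "
from h import *
need('longc',24)
o=[cv2.resize(i,None,fx=4,fy=4,interpolation=cv2.INTER_CUBIC) for i in (optics.read_camera('side')[130:280,190:290],optics.read_camera('top')[185:335,380:480])]
cv2.imwrite('pics/s6.png',np.hstack(o)[:,:,::-1])"
```

```text
t 31.0667 pos [555.8 335.2 130. ] yaw 178.51 q [ 0.5   0.29  1.76 -0.    1.09 -1.04]
turn [-0.0004 -0.0002 -0.0015] then shift cm [-1.00e-02  2.00e-01  1.06e+01] width 0.5947883268033962 grip 65.20654678344727 F [-0.4  1.4 -4.8]
```

View pics/s6.png

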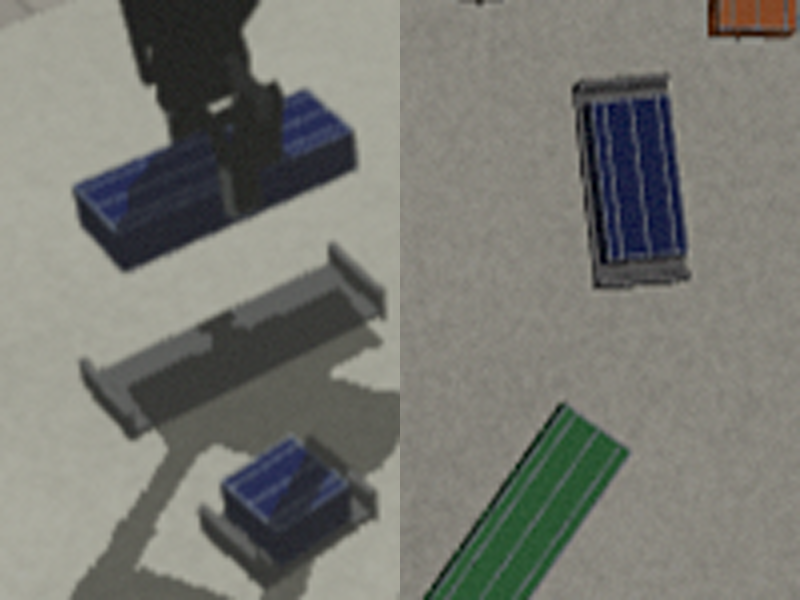

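The medium pack sits inside its carrier at (640,180) of the right crop; its top leans to the right through parallax. The long pack is level over its carrier, so I lower it.

Call:
play_rows(
  commands=[
    [0,0.2,3,0,0,0],
    [0,0,3.5,0,0,0],
    [0,0,2.5,0,0,0],
    [0,0,1.2,0,0,0],
    [0,0,0.4,0,0,0],
  ],
)

```text
time: 31.58
tool_pos: [0.5534, 0.337, 0.0206]
tcp_rot: [-0.039, -3.136, 0.005]
wrist_force: [-0.6, 0.1, -4.6]
width: 0.594
grip_force: 65.0
```

Call:
play_rows(
  commands=[
    [0,0,0.2,0,0,0],
    [0,0,0,0,0,0],
    [0,0,0,0,0,0],
    [0,0,0,0,0,0],
    [0,0,0,0,0,0],
  ],
)

```text
time: 32.0
tool_pos: [0.5569, 0.3394, 0.0239]
tcp_rot: [0.038, 3.139, 0.002]
wrist_force: [0.5, -0.5, -5.1]
width: 0.599
grip_force: 65.1
```

Call:
play_rows(
  commands=[
    [0,0,0.2,0,0,0],
    [0,0,0.1,0,0,0],
    [0,0,0,0,0,0],
    [0,0,0,0,0,0],
    [0,0,0,0,0,0],
  ],
)

```text
time: 32.42
tool_pos: [0.5555, 0.3386, 0.0189]
tcp_rot: [-0.038, -3.141, 0.0]
wrist_force: [-0.4, -0.2, -4.6]
width: 0.595
grip_force: 65.1
```

```bash
python3 -c "
from h import *
need('longc',12.4)"
```

```text
t 32.4167 pos [555.5 338.6  18.9] yaw 178.61 q [ 0.51  0.42  1.82 -0.    0.9  -1.04]
turn [-0.0001 -0.0002  0.0002] then shift cm [-0.05 -0.14  0.65] width 0.5946674205620907 grip 65.12266159057617 F [-0.4 -0.2 -4.6]
```

Call:
play_rows(
  commands=[
    [0,-0.12,0.2,0,0,0],
    [0,0,0.2,0,0,0],
    [0,0,0,0,0,0],
    [0,0,0,0,0,0],
    [0,0,0,0,0,0],
  ],
)

```text
time: 32.83
tool_pos: [0.5556, 0.3374, 0.0149]
tcp_rot: [-0.038, -3.141, 0.0]
wrist_force: [1.3, -0.7, -4.9]
width: 0.598
grip_force: 65.1
```

Call:
play_rows(
  commands=[
    [0,0,0.1,0,0,0],
    [0,0,0,0,0,0],
    [0,0,0,0,0,0],
  ],
)

```text
time: 33.08
tool_pos: [0.5556, 0.3374, 0.0139]
tcp_rot: [-0.038, -3.141, 0.0]
wrist_force: [0.7, 0.0, -4.8]
width: 0.596
grip_force: 65.1
```

Call:
play_rows(
  commands=[
    [0,0,0.08,0,0,0],
    [0,0,0,0,0,0],
    [0,0,0,0,0,0],
  ],
)

```text
time: 33.33
tool_pos: [0.5555, 0.3374, 0.0131]
tcp_rot: [-0.038, -3.141, 0.0]
wrist_force: [0.5, 0.4, -5.5]
width: 0.599
grip_force: 65.1
```

Call:
play_rows(
  commands=[
    [0,0,0.05,0,0,0],
    [0,0,0,0,0,0],
    [0,0,0,0,0,0],
  ],
)

```text
time: 33.58
tool_pos: [0.5556, 0.3374, 0.0126]
tcp_rot: [-0.038, -3.141, 0.0]
wrist_force: [0.4, 1.5, -5.3]
width: 0.597
grip_force: 65.1
```

Call:
play_rows(
  commands=[
    [0,0,0.05,0,0,0],
    [0,0,0,0,0,0],
    [0,0,0,0,0,0],
  ],
)

```text
time: 33.83
tool_pos: [0.5557, 0.3375, 0.0124]
tcp_rot: [0.038, 3.141, 0.0]
wrist_force: [-0.9, 0.2, -3.3]
width: 0.596
grip_force: 65.3
```

Call:
play_rows(
  commands=[
    [0,0,0.04,0,0,0],
    [0,0,0,0,0,0],
    [0,0,0,0,0,0],
  ],
)

```text
time: 34.08
tool_pos: [0.5557, 0.3375, 0.0124]
tcp_rot: [0.038, 3.141, 0.0]
wrist_force: [-1.8, -1.1, 0.3]
width: 0.595
grip_force: 65.9
```

Call:
play_rows(
  commands=[
    [0,0,0.04,0,0,0],
    [0,0,0,0,0,0],
    [0,0,0,0,0,0],
  ],
)

```text
time: 34.33
tool_pos: [0.5557, 0.3375, 0.0123]
tcp_rot: [0.038, 3.141, 0.0]
wrist_force: [-3.1, -2.6, 5.4]
width: 0.597
grip_force: 66.5
```

Call:
play_rows(
  commands=[
    [0,0,-0.08,0,0,0],
    [0,0,0,0,0,0],
    [0,0,0,0,0,0],
    [0,0,0,0,0,0],
    [0,0,0,0,0,0],
  ],
  grip=0,
)

```text
time: 34.75
tool_pos: [0.5559, 0.3376, 0.0122]
tcp_rot: [0.038, 3.141, 0.0]
wrist_force: [-0.5, 0.3, -0.3]
width: 1.0
grip_force: 0.0
```

Call:
play_rows(
  commands=[
    [0,0,-1,0,0,0],
    [0,0,-2,0,0,0],
    [0,0,-3.5,0,0,0],
    [0,0,-4,0,0,0],
    [0,0,-4,0,0,0],
  ],
)

```text
time: 35.17
tool_pos: [0.5549, 0.337, 0.1584]
tcp_rot: [-0.038, -3.14, 0.001]
wrist_force: [0.9, 0.2, 0.7]
width: 1.0
grip_force: 0.0
```

Call:
play_rows(
  commands=[
    [1,-3.5,0,0,0,0],
    [1,-3.8,0,0,0,0],
    [1,-3.8,0,0,0,0],
    [1,-3.8,0,0,0,0],
    [1,-3.8,0,0,0,0],
  ],
)

```text
time: 35.58
tool_pos: [0.5005, 0.1504, 0.1582]
tcp_rot: [0.037, 3.14, 0.0]
wrist_force: [0.2, -0.3, 0.2]
width: 1.003
grip_force: 0.0
```

Call:
play_rows(
  commands=[
    [1,-3.8,0,0,0,0],
    [1,-3.8,0,0,0,0],
    [1,-3.8,0,0,0,0],
    [1,-3.8,0,0,0,0],
    [1,-3.8,0,0,0,0],
  ],
)

```text
time: 36.0
tool_pos: [0.4459, -0.0386, 0.1582]
tcp_rot: [0.037, 3.14, -0.0]
wrist_force: [0.6, -1.4, 0.3]
width: 1.0
grip_force: 0.0
```

Call:
play_rows(
  commands=[
    [1,-3.8,0,0,0,0],
    [1,-2,0,0,0,0],
    [0,0,0,0,0,0],
    [0,0,0,0,0,0],
  ],
)

```text
time: 36.33
tool_pos: [0.4249, -0.0954, 0.1579]
tcp_rot: [0.043, 3.14, 0.0]
wrist_force: [0.2, 0.4, -0.5]
width: 0.998
grip_force: 0.0
```

```bash
python3 - <<'E'
from h import *
im=optics.read_camera('top')[:,:,::-1].copy();sd=optics.read_camera('side')[:,:,::-1].copy()
cv2.imwrite('pics/tf.png',cv2.resize(im[195:305,205:465],(780,330),interpolation=cv2.INTER_CUBIC))
cv2.imwrite('pics/sf.png',cv2.resize(sd[180:400,200:470],(736,600),interpolation=cv2.INTER_CUBIC))
S=6;b=cv2.resize(im,None,fx=S,fy=S,interpolation=cv2.INTER_CUBIC);hh=cv2.cvtColor(b,cv2.COLOR_BGR2HSV)
m=cv2.inRange(hh,(100,80,28),(130,255,255));m[:195*S]=0;m[320*S:]=0
m=cv2.morphologyEx(cv2.morphologyEx(m,cv2.MORPH_CLOSE,np.ones((15,15))),cv2.MORPH_OPEN,np.ones((15,15)))
for c in cv2.findContours(m,0,1)[0]:
    if cv2.contourArea(c)>5000: print(rect('top',(c.astype(float)+.5)/S-.5,.036))
print(T)
E
```

```text
(array([499.5, 196.5]), array([48.6, 48.6]), 4.4)
(array([559.7,  67.1]), array([74.9, 36.4]), -12.7)
(array([557.2, 335.3]), array([150.7,  52.3]), -1.8)
(array([ 611.7, -193.8]), array([101.9,  55.5]), 4.4)
{'sq': (591, -63, 5.4), 'sqc': (500.7, 196.7, 4.8), 'nar': (463.7, -342.8, -5.8), 'narc': (559, 68.1, -11.8), 'med': (462, -344.3, 8.7), 'medc': (612.5, -196.8, 3.8), 'long': (587.5, -66.8, -7.8), 'longc': (556, 337.2, -1.4)}
```

View pics/tf.png

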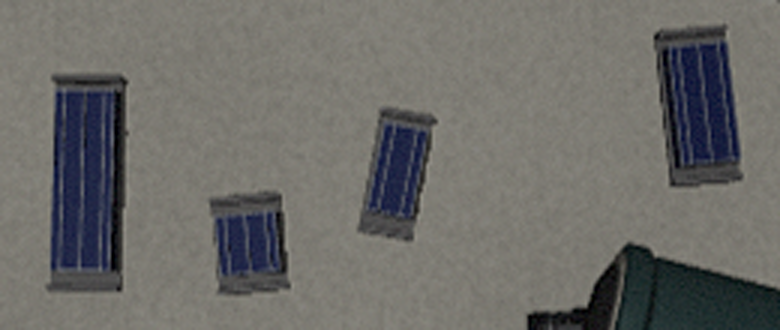

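View pics/sf.png

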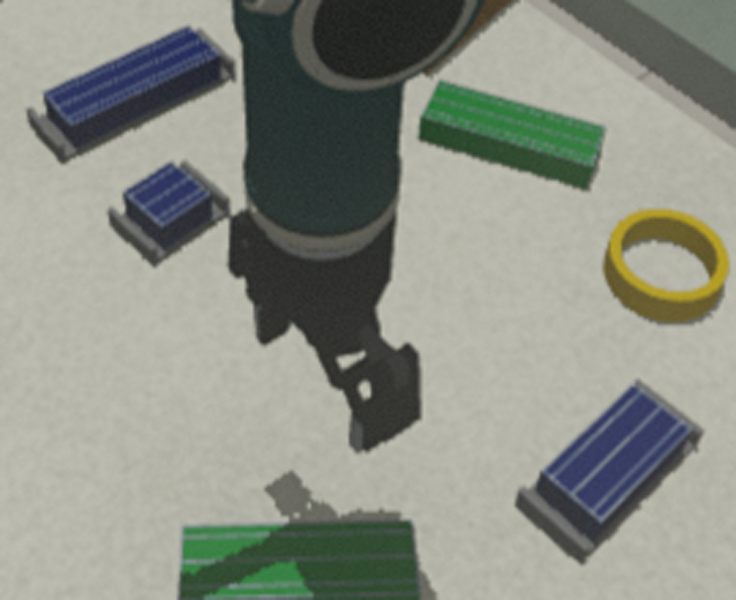

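All four packs lie flat between their stops. In the top crop they are at (85,180), (250,243), (398,170) and (705,105), and the measured centres are within about 3 mm of the carriers. The medium pack's offset comes from its visible dark side. The bottle and tape were not touched.

```bash
python3 -c "
from h import *
print(order.finish_job())"
```

```text
the job is handed in; nothing more can be done
None
```

The job is handed in at about 36 s of robot time: both piles are apart, and each of the four packs lies flat and in line between the stops of its own carrier, within about 3 mm of centre by camera; I didn't move the spray bottle or tape roll.

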